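# Dock the sample rack at the sampler

## Robot

A 7-joint arm with a two-finger parallel gripper is mounted at the origin on the work surface. World frame = base frame: x ahead of the robot, y to its left, z up, the work surface at z = 0. Lengths are in m, angles in rad, forces in N, time in s.
With the tool pointing down it reaches from about 0.4 to 0.85 m from the base axis. Payload 10.4 kg.
Tool frame: the origin (TCP) lies on the front face of the gripper's body, between the roots of the fingers; the fingertips stand 73 mm ahead of it and the grasp point (between the pads) lies 54 mm ahead of it; z points along the fingers, y is the line along which they close (so a half turn about z gives the same grasp; the last joint's range is limited). The gripper opens to 85 mm and grips with 20 to 120 N. Pads are 22 mm wide; open, the fingers measure 114 mm over their backs; the gripper's body (76 mm by 85 mm) begins 54 mm behind the grasp point. The pads swing forward as they close: fully open they stand 13 mm farther back than shut.
Start: joints at [1.264, 0.332, -0.065, 1.46, 0.022, 1.35, -0.088], TCP at [0.175, -0.6, 0.304] pointing down, gripper open.
Joint ranges: [-2.6, 2.6], [-0.5, 2.12], [-1.47, 1.34], [0.16, 2.42], [-1.27, 4.41], [0.06, 2.06], [-2.6, 2.6]. Speed limits (rad/s): [2.22, 2.22, 2.79, 2.79, 3.14, 3.14, 3.14].

## Interface

Orientations are given as a unit quaternion [x, y, z, w].
In Python, from workcell import manip gives the robot as it stands.
- The arm moves only by the shell command python3 -m jog 'ROWS' [FORCE]. ROWS is JSON, a list of rows, each an object with "grip": the gripper command: -1 is fully open, 1 is shut, values between are in proportion; "slide": the shift along the tool's x, y, z in cm, a list of three; "yaw": the turn about the tool's z in rad. A call has 1 to 8 rows; each row shifts and turns the commanded pose from where the row before left it, along the tool's axes as they then stand; what a row does not reach is not made up. A row lasts 1/10 s, in which the tool goes at most 50 mm and 8.59 degrees, less where a joint would pass 70% of its speed; a pose out of reach is approached as far as the arm can. A call with a gripper value outside its range is refused whole. The fingers move at their own pace and stop on an object; FORCE is the grip in N (left out, the last holds). Time passes only in rows, so rows that do not move let the fingers close. It gives the time, the measured TCP pose, the force, the opening and the grip force at its end, in the units of the state.
- manip.get_obs(): the state, without advancing time (a new reading comes with each control period).
- manip.camera(name): name is "scene" or "side" or "wrist"; returns the picture (384x512x3 uint8, blue, green, red); there is no depth.
- manip.calibration(name): a dict with "vfov" (degrees; the focal length in pixels is half the picture's height over the tangent of half this angle, whatever the lens; pixels are square), "cx", "cy" (the principal point, pixels), "camera_from_world" (4x4, takes a point from world to camera coordinates). Camera axes: x right, y down, z forward; pixel columns grow to the right and rows downward; lengths in m; the calibration is good to about 2 mm. A picture is of the moment at which its call begins: read the wrist's pose just before it. calibration takes no time and is no camera call; for the wrist camera it gives the pose at the moment of the call.
- manip.hand_in(): hands the job in; it is judged then, once.
Trained networks look in the newest picture that a camera, given by its name, has taken for a name from the list of things; names that differ only in an ending like _2 or _b are one class to them, and where a whole thing is asked for, a point or a joint stands for the part that bears it (a point fixed in the world has none). Each returns a list of dicts, best first, with "conf" (0 to 1); they miss things now and then, are a little off and sometimes report something else, mostly with a low value. They report only what shows in the picture. A call takes as long as a camera call.
- manip.masks_of(thing, camera): "region" (384x512 bool, what is visible of it) and "centre" ([column, row] in pixels, amid what is visible of it).
The state is a dict: "clock": time; "joint_pos": joint angles; "joint_velocities": joint speeds; "tau": joint torques, N m; "position": TCP position; "ee_rot": TCP orientation; "ft_force": force on the tool from outside, world axes, zero at the start; "torque": the same for the moment, N m; "grip_width": opening from 0.0 (shut) to 1.0 (fully open); "grasp_force": force on a finger pad.
Only numpy, scipy, OpenCV 4.12 (cv2) and the standard library are available. Lean on these libraries where they do the work, as an engineer would, in place of code of your own. Each camera call takes 0.05 s, during which the arm holds its last target. There are 200 camera calls.

## Task

Push the rack of green-capped vials along the bench until it sits squarely in the sampler's loading corner, its long side flat against the black rail and its end against the orange stop. Push it only by its white frame: do not touch its vials, and do not grip, lift or tip the rack. Leave the blue-capped rack and everything else on the bench where they stand.

Things in the scene. Friction and masses are not known exactly. Their poses are not given: they have to be found in the camera images.
- green_rack: White rack with 12 green-capped vials fixed in it, loose on the bench. Frame 88 mm along its own x, 120 mm along its own y, 45 mm high, flat upright sides; 0.35 to 0.75 kg; too wide to grip. The caps reach 58 mm above its underside and lie at least 8 mm in from the outer faces. Origin: centre of the underside; z up. Half a turn leaves it the same.
- green_vials: The 12 vials fixed in the green rack, with green caps; only the caps (19 mm across, from 46 to 58 mm above the rack's underside) stand out above the frame, in an area 71 mm (x) by 100 mm (y) about the rack's middle. Same origin and axes as the green rack. Not to be touched.
- dock: White sampler fixed to the bench. Origin: inside corner of its loading corner at bench height, where black rail and orange stop meet; x points away from the robot's side into the sampler, y along the rail. The corner is the region x < 0, y < 0. Docked, the green rack's centre is at x = -44 mm, y = -60 mm. Behind the rail: deck 30 mm high, turntable 124 mm high from x = 32 mm on.
- dock_rail (a point): Middle of the black rail's face, 17 mm above the bench, in the sampler's axes at x = 0, y = -270 mm. The face is the plane x = 0, from y = 0 to y = -540 mm, 35 mm high.
- dock_stop (a point): Middle of the orange stop's face, 17 mm above the bench, in the sampler's axes at x = -53 mm, y = 0. The face is the plane y = 0, from x = 0 to x = -106 mm; the stop is 35 mm high and 30 mm thick (to y = 30 mm).
- blue_rack: The same rack with blue-capped vials, 88 x 120 mm, 58 mm high over the caps, loose; leave it alone. Origin: centre of the underside.
- vial_a: Loose vial standing on the bench, white cap, 22 mm across, 58 mm high. Origin: centre of the underside. Leave alone.
- vial_b: Another loose vial with white cap, 22 mm across, 58 mm high. Origin: centre of the underside. Leave alone.
- amber_bottle: Standing amber bottle, 60 mm across, 120 mm high. Origin: centre of the underside. Leave alone.
- beaker: Standing clear beaker, 70 mm across, 80 mm high. Origin: centre of the underside. Leave alone.
- cap_jar: Standing jar with blue cap, 70 mm across, 70 mm high. Origin: centre of the underside. Leave alone.
- spatula: Flat spatula lying on the bench, 180 mm long along its x. Leave alone.

How it is judged:
By the outcome, as a careful person would: the job done as asked, in the order asked, and still so for the second after the job is handed in, with the robot touching nothing.
It also fails if it takes over 61 s, if anything falls off the work surface, if the arm or the gripper's body presses on something with over 40 N, if the wrist force passes 120 N, or if a joint passes its speed limit or range.

## Working session

There is one attempt and no reset: what is moved stays moved. The work goes in short steps, Python scripts to look and compute and a shell command to move; the robot and the scene stay as the last step left them, time stands still between calls to the robot, and variables do not carry over. Pictures are saved under pics/ and viewed, at most 10 in all, crops included, and the job is handed in when it is done.

```bash
mkdir -p pics
python3 - <<'E'
from workcell import manip
import cv2,numpy as np
o=manip.get_obs();print(o['clock'],o['position'],o['ee_rot'],o['grip_width'])
for c in ['scene','side']:
    im=manip.camera(c);cv2.imwrite(f'pics/{c}0.png',im)
    k=manip.calibration(c);print(c,k['vfov'],k['cx'],k['cy'],np.round(k['camera_from_world'],3).tolist())
    for t in ['green_rack','green_vials','dock','dock_rail','dock_stop','blue_rack','vial_a']:
        for d in manip.masks_of(t,c)[:2]: print(t,round(d['conf'],2),np.round(d['centre']),d['region'].sum())
E
```

```text
0.0 [ 0.17488541 -0.5997482   0.30310772] [ 9.89949928e-01  1.41416517e-01 -1.49231615e-04 -6.96814764e-04] 0.9994943774225084
scene 44.21379156874725 253.84773888756123 192.80175275310603 [[0.442, 0.897, 0.014, -0.229], [0.66, -0.314, -0.682, -0.363], [-0.608, 0.31, -0.731, 1.623], [0.0, 0.0, 0.0, 1.0]]
green_rack 0.71 [307. 151.] 136
green_rack 0.57 [164. 201.] 1838
green_vials 0.87 [158. 196.] 675
green_vials 0.16 [296. 306.] 33805
dock 0.62 [296. 308.] 33628
dock_rail 0.89 [297. 307.] 33649
dock_stop 0.34 [345. 133.] 675
dock_stop 0.2 [113. 197.] 192
blue_rack 0.71 [250. 174.] 1638
vial_a 0.71 [114. 198.] 119
vial_a 0.45 [306. 148.] 136
side 52.86450104290616 251.433104577042 195.0029666942304 [[-0.963, -0.269, -0.004, 0.543], [-0.132, 0.486, -0.864, 0.127], [0.234, -0.831, -0.504, 0.876], [0.0, 0.0, 0.0, 1.0]]
green_rack 0.75 [296. 171.] 926
green_vials 0.54 [299. 162.] 297
dock 0.7 [142. 192.] 14477
dock_rail 0.91 [140. 193.] 14563
dock_stop 0.85 [142. 193.] 14544
blue_rack 0.88 [281. 216.] 1509
vial_a 0.84 [266. 257.] 251
vial_a 0.66 [255. 298.] 1798
```

View pics/scene0.png

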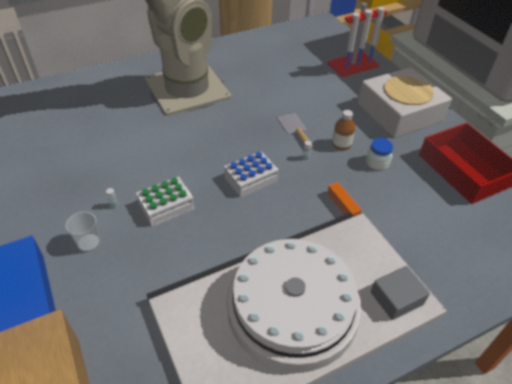

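View pics/side0.png

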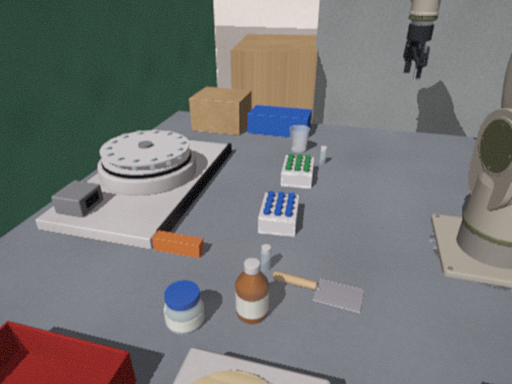

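The scene view shows the green rack at about (164,200), the blue rack at (250,174), the orange stop at (345,200) and the rail's dark edge from (150,295) to (340,220). The blue rack stands between the green rack and the stop, away from the rail. Next I'll work out the numeric poses.

```bash
cat > h.py <<'E'
import numpy as np,cv2
from scipy.optimize import minimize
from workcell import manip
def cam(c):
    k=manip.calibration(c);f=192/np.tan(np.radians(k['vfov']/2))
    return f,k['cx'],k['cy'],np.array(k['camera_from_world'])
def proj(K,P):
    f,cx,cy,T=K;q=np.atleast_2d(P)@T[:3,:3].T+T[:3,3]
    return np.c_[f*q[:,0]/q[:,2]+cx,f*q[:,1]/q[:,2]+cy]
def unproj(K,uv,z):
    f,cx,cy,T=K;R=T[:3,:3];o=-R.T@T[:3,3]
    uv=np.atleast_2d(uv);d=np.c_[(uv[:,0]-cx)/f,(uv[:,1]-cy)/f,np.ones(len(uv))]@R
    return (o+d*((z-o[2])/d[:,2])[:,None])
def local(p,L):
    L=np.atleast_2d(L).astype(float);c,s=np.cos(p[2]),np.sin(p[2])
    return np.c_[p[0]+c*L[:,0]-s*L[:,1],p[1]+s*L[:,0]+c*L[:,1],L[:,2]]
CAPS=np.array([[sx*x,sy*y,z] for x in(.0355,) for y in(.05,) for z in(.058,) for sx in(-1,1) for sy in(-1,1)])
BOX=np.array([[sx*.044,sy*.06,z] for z in(0,.045) for sx in(-1,1) for sy in(-1,1)])
def sil(K,p,S=4):
    m=np.zeros((384*S,512*S),np.uint8)
    for L in([BOX,CAPS*[.9,.95,1]] ):
        pass
    h=cv2.convexHull(np.float32(proj(K,local(p,np.r_[BOX,CAPS*[.85,.9,1]]))))
    cv2.fillConvexPoly(m,np.int32(np.round(h*S+S/2)),1)
    return cv2.resize(m.astype(np.float32),(512,384),interpolation=cv2.INTER_AREA)
def fit(obs,p0):
    def cost(p):
        e=0
        for K,M in obs:
            s=sil(K,p);e+=1-np.minimum(s,M).sum()/np.maximum(s,M).sum()
        return e
    best=None
    for dy in(-.5,0,.5):
        q=np.array(p0)+[0,0,dy]
        r=minimize(cost,q,method='Nelder-Mead',options=dict(initial_simplex=[q,q+[.02,0,0],q+[0,.02,0],q+[0,0,.2]],xatol=2e-4,fatol=1e-4))
        if best is None or r.fun<best.fun:best=r
    return best.x,best.fun
E
python3 - <<'E'
from h import *
im={c:cv2.imread(f'pics/{c}0.png') for c in('scene','side')}
cen={'green_rack':(164,201,296,171),'blue_rack':(250,174,281,216)}
for c in('scene','side'): manip.camera(c)
for t,v in cen.items():
    obs=[];
    for c,u in(('scene',v[:2]),('side',v[2:])):
        K=cam(c);D=manip.masks_of(t,c)
        d=min(D,key=lambda d:np.hypot(*(np.array(d['centre'])-u)))
        obs.append((K,d['region'].astype(np.float32)));p0=unproj(K,d['centre'],.03)[0];print(t,c,p0[:2])
    p,e=fit(obs,[p0[0],p0[1],0]);print(t,p,e,[np.round(fit([o],p)[0],3) for o in obs])
    for (K,M),c in zip(obs,('scene','side')):
        cv2.polylines(im[c],[np.int32(np.round(proj(K,local(p,BOX[[4,5,7,6]]))))],1,(0,0,255),1)
K=cam('scene')
for c,t in(('scene',['vial_a','amber_bottle','beaker','cap_jar','spatula']),):
    for n in t:
        for d in manip.masks_of(n,c)[:2]: print(n,round(d['conf'],2),unproj(K,d['centre'],.03)[0].round(3))
a=cv2.resize(im['scene'][140:310,130:380],None,fx=3.2,fy=3.2,interpolation=cv2.INTER_CUBIC)
cv2.imwrite('pics/crop1.png',a)
E
```

```text
green_rack scene [ 0.4833833  -0.24439705]
green_rack side [ 0.48708638 -0.21336798]
green_rack [ 0.48451104 -0.24277595  0.08944275] 0.13133901357650757 [array([ 0.485, -0.244,  0.069]), array([ 0.485, -0.238,  0.1  ])]
blue_rack scene [ 0.49911277 -0.00140044]
blue_rack side [0.48221189 0.02807258]
blue_rack [0.49089762 0.00440652 0.09370101] 0.09904420375823975 [array([0.491, 0.003, 0.086]), array([0.491, 0.007, 0.099])]
vial_a 0.69 [0.489 0.192 0.03 ]
vial_a 0.46 [ 0.433 -0.368  0.03 ]
beaker 0.64 [ 0.509 -0.454  0.03 ]
beaker 0.45 [ 0.908 -0.087  0.03 ]
cap_jar 0.74 [0.587 0.376 0.03 ]
cap_jar 0.61 [0.464 0.33  0.03 ]
spatula 0.6 [0.358 0.21  0.03 ]
```

View pics/crop1.png

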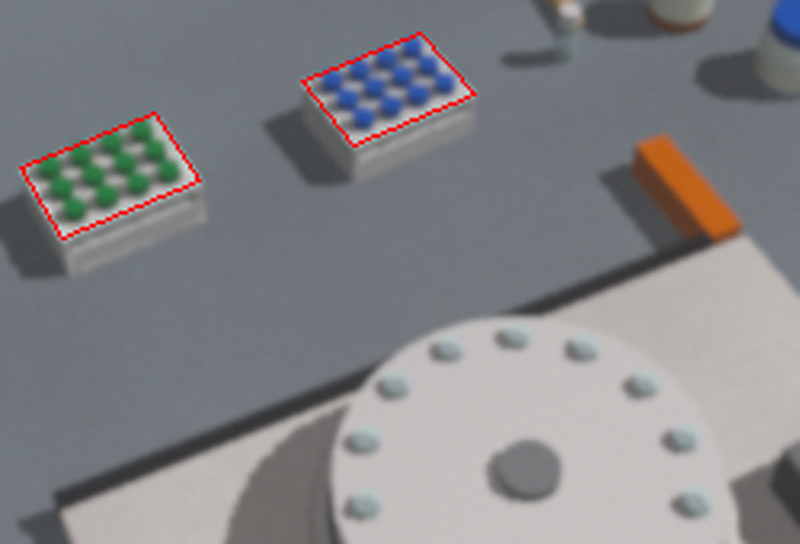

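The red outlines lie on both rack tops. In the crop, the rail's top edge runs from about (55,493) to (705,236). The stop's top corners are at about (636,152), (660,135) and (740,230).

Run:
```python
from h import *
from scipy.optimize import least_squares
K=cam('scene')
px=np.array([(55,493),(300,394),(530,300),(706,237),(636,152),(659,136),(740,230)])/3.2+[130,140]-.35
W=unproj(K,px,.035);print(W.round(4))
d=W[3]-W[0];print('rail len',np.hypot(*d[:2]),'yaw',np.arctan2(-d[0],d[1]),'stop',np.arctan2(*(W[3]-W[4])[[1,0]]),np.hypot(*(W[3]-W[4])[:2]))
def res(p):
    c,s=np.cos(p[2]),np.sin(p[2]);q=(W[:,:2]-p[:2])@np.array([[c,-s],[s,c]])
    return [q[0,0],q[1,0],q[2,0],q[3,0],q[4,1],q[0,1]*.5+.27,q[4,0]+.106,q[5,0]+.106,q[5,1]-.03,q[6,1]-.03]
r=least_squares(res,[W[3,0],W[3,1],.08]);p=r.x;print('dock',p,np.round(r.fun*1000,1))
c,s=np.cos(p[2]),np.sin(p[2])
for n,g in(('green',[.4845,-.2428,.08]),('blue',[.4909,.0044,.092])):
    print(n,(np.array(g[:2])-p[:2])@np.array([[c,-s],[s,c]]),g[2]-p[2])
```

```text
[[ 0.7424 -0.371   0.035 ]
 [ 0.7404 -0.1879  0.035 ]
 [ 0.7374  0.0042  0.035 ]
 [ 0.7426  0.1613  0.035 ]
 [ 0.6396  0.1613  0.035 ]
 [ 0.6321  0.1888  0.035 ]
 [ 0.7482  0.1899  0.035 ]]
rail len 0.5323063143753224 yaw -0.0003539360985464701 stop 0.00024013408209915858 0.1029940082924426
dock [7.41038287e-01 1.60720594e-01 3.88455414e-04] [ 1.2 -0.8 -3.7  1.6  0.6  4.1  4.6 -2.9 -1.9 -0.8]
green [-0.25669502 -0.40342091] 0.07961154458603802
blue [-0.25019899 -0.15622341] 0.09161154458603801
```

```bash
python3 -m jog '[{"grip":-1,"slide":[0,0,0],"yaw":0.141},{"grip":-1,"slide":[0,0,0],"yaw":0.142},{"grip":-1,"slide":[3.7,-5.9,0],"yaw":0},{"grip":-1,"slide":[2.5,-3.9,0],"yaw":0},{"grip":-1,"slide":[2.5,-3.9,0],"yaw":0},{"grip":-1,"slide":[2.5,-3.9,0],"yaw":0},{"grip":-1,"slide":[2.5,-3.9,1],"yaw":0},{"grip":-1,"slide":[2.5,-3.9,1],"yaw":0}]' 20
```

```text
clock: 2.15
position: [0.3272, -0.3609, 0.2842]
ee_rot: [1.0, 0.0, 0.0, 0.001]
ft_force: [1.1, -0.8, 0.2]
grip_width: 0.995
grasp_force: 0.0
```

```bash
python3 -m jog '[{"grip":-1,"slide":[2.4,-3.9,0],"yaw":0},{"grip":-1,"slide":[2.4,-3.9,0],"yaw":0},{"grip":-1,"slide":[2.2,-3.8,0],"yaw":0},{"grip":-1,"slide":[0,0,4],"yaw":0},{"grip":-1,"slide":[0,0,4],"yaw":0},{"grip":-1,"slide":[0,0,4],"yaw":0},{"grip":-1,"slide":[0,0,3],"yaw":0},{"grip":-1,"slide":[0,0,0],"yaw":0}]'
python3 - <<'E'
from h import *
im=manip.camera('wrist');cv2.imwrite('pics/w1.png',im)
K=cam('wrist')
v=cv2.resize(im,None,fx=1,fy=1)
q=proj(K,local([.4845,-.2428,.08],BOX));print(q.round())
for a in q[4:]: cv2.circle(v,tuple(int(t) for t in a.round()),3,(0,0,255),1)
s=manip.camera('side');cv2.imwrite('pics/w1.png',np.hstack([v[:, :],s[60:310,180:430].repeat(1,0) if 0 else cv2.resize(s[60:252,160:416],(288,384))[:, :]]))
E
```

```text
clock: 2.95
position: [0.3943, -0.2453, 0.1307]
ee_rot: [1.0, 0.001, -0.003, -0.002]
ft_force: [-0.8, 0.0, 1.1]
grip_width: 1.001
grasp_force: 0.0
[[348. 135.]
 [161. 150.]
 [350. -25.]
 [135.  -5.]
 [373. 148.]
 [136. 166.]
 [381. -62.]
 [ 97. -35.]]
```

View pics/w1.png

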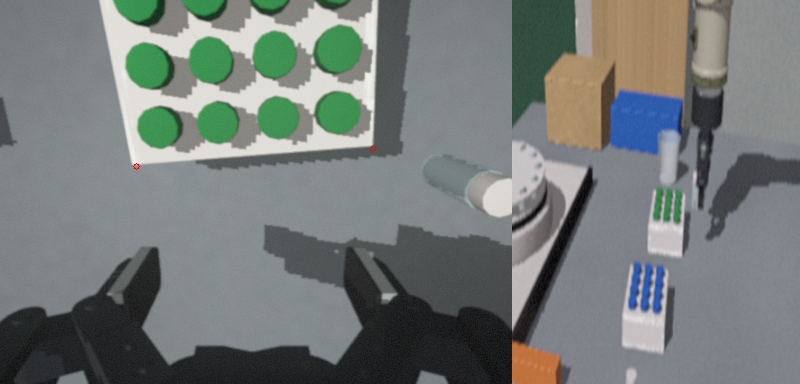

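The predicted corners at (136,166) and (373,148) match the picture. The rack is straight ahead of both fingers and the vial at (470,180) is clear, so I'll lower the tool and start pushing.

```bash
python3 -m jog '[{"grip":-1,"slide":[0,0,2.2],"yaw":0},{"grip":-1,"slide":[0,0,2.0],"yaw":0},{"grip":-1,"slide":[1,0,0],"yaw":0},{"grip":-1,"slide":[1,0,0],"yaw":0},{"grip":-1,"slide":[0.8,0,0],"yaw":0},{"grip":-1,"slide":[0.8,0,0],"yaw":0},{"grip":-1,"slide":[0.8,0,0],"yaw":0},{"grip":-1,"slide":[0.8,0,0],"yaw":0}]'
python3 - <<'E'
from h import *
K=cam('wrist');print((-K[3][:3,:3].T@K[3][:3,3]).round(3))
im=manip.camera('wrist');cv2.imwrite('pics/w2.png',im)
E
```

```text
clock: 3.85
position: [0.4479, -0.2468, 0.0928]
ee_rot: [1.0, 0.0, -0.001, 0.0]
ft_force: [-9.0, 0.2, 6.3]
grip_width: 0.998
grasp_force: 4.7
[ 0.526 -0.246  0.162]
```

View pics/w2.png

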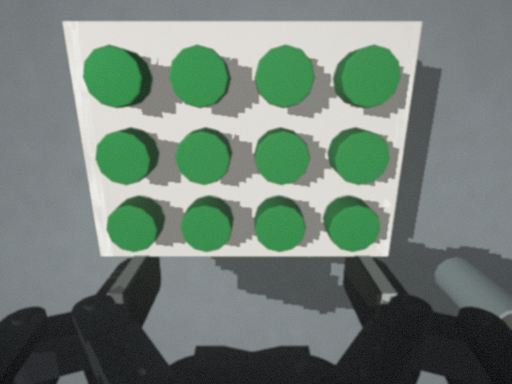

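Both fingers now lie flat against the frame's near face at row 258, and the rack has squared up. I'll keep pushing.

```bash
python3 -m jog '[{"grip":-1,"slide":[1,0,0],"yaw":0},{"grip":-1,"slide":[1,0,0],"yaw":0},{"grip":-1,"slide":[1,0,0],"yaw":0},{"grip":-1,"slide":[1,0,0],"yaw":0},{"grip":-1,"slide":[1,0,0],"yaw":0},{"grip":-1,"slide":[1,0,0],"yaw":0},{"grip":-1,"slide":[1,0,0],"yaw":0},{"grip":-1,"slide":[1,0,0],"yaw":0}]'
python3 -m jog '[{"grip":-1,"slide":[1,0,0],"yaw":0},{"grip":-1,"slide":[1,0,0],"yaw":0},{"grip":-1,"slide":[1,0,0],"yaw":0},{"grip":-1,"slide":[1,0,0],"yaw":0},{"grip":-1,"slide":[1,0,0],"yaw":0},{"grip":-1,"slide":[1,0,0],"yaw":0},{"grip":-1,"slide":[1,0,0],"yaw":0},{"grip":-1,"slide":[0.5,0,0],"yaw":0}]'
```

```text
clock: 4.7
position: [0.5282, -0.2468, 0.0926]
ee_rot: [1.0, 0.0, -0.001, 0.0]
ft_force: [-7.4, 0.0, 4.7]
grip_width: 1.0
grasp_force: 3.9
clock: 5.5
position: [0.6037, -0.2465, 0.0925]
ee_rot: [1.0, 0.0, -0.0, 0.0]
ft_force: [-9.4, 0.2, 7.0]
grip_width: 0.996
grasp_force: 5.0
```

```bash
python3 -m jog '[{"grip":-1,"slide":[0.6,0,0],"yaw":0},{"grip":-1,"slide":[0.6,0,0],"yaw":0},{"grip":-1,"slide":[0.6,0,0],"yaw":0},{"grip":-1,"slide":[0.5,0,0],"yaw":0},{"grip":-1,"slide":[0.4,0,0],"yaw":0},{"grip":-1,"slide":[0.3,0,0],"yaw":0},{"grip":-1,"slide":[0.2,0,0],"yaw":0},{"grip":-1,"slide":[0,0,0],"yaw":0}]'
python3 - <<'E'
from h import *
im=manip.camera('wrist');s=manip.camera('scene')
cv2.imwrite('pics/w3.png',np.hstack([im,cv2.resize(s[190:318,140:236],(288,384))]))
E
```

```text
clock: 6.3
position: [0.6352, -0.2467, 0.0926]
ee_rot: [1.0, 0.0, -0.0, 0.0]
ft_force: [-5.8, -0.9, 3.4]
grip_width: 0.998
grasp_force: 2.9
```

View pics/w3.png

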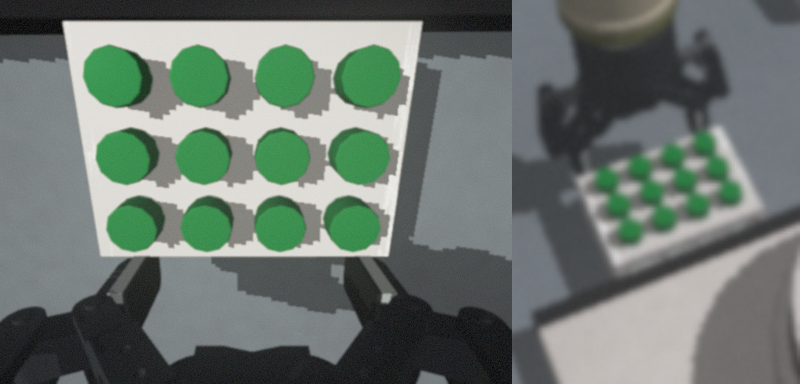

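The rack is square to the black rail, a few mm short of it. I'll push slowly until it makes contact.

```bash
for i in 1; do python3 -m jog '[{"grip":-1,"slide":[0.2,0,0],"yaw":0},{"grip":-1,"slide":[0.2,0,0],"yaw":0},{"grip":-1,"slide":[0.1,0,0],"yaw":0},{"grip":-1,"slide":[0.1,0,0],"yaw":0},{"grip":-1,"slide":[0.1,0,0],"yaw":0},{"grip":-1,"slide":[0.1,0,0],"yaw":0}]'; done
```

```text
clock: 7.0
position: [0.6389, -0.247, 0.0924]
ee_rot: [1.0, -0.0, -0.006, -0.0]
ft_force: [-35.0, 0.7, 21.1]
grip_width: 1.001
grasp_force: 17.3
```

The rack made contact with the rail at 35 N. I'll back off, lift, move round to its -y end, turn the tool a quarter turn and narrow the fingers.

```bash
python3 -m jog '[{"grip":-1,"slide":[-1.5,0,0],"yaw":0},{"grip":-1,"slide":[-3,0,0],"yaw":0},{"grip":-1,"slide":[0,0,-4],"yaw":0},{"grip":-1,"slide":[0,0,-4],"yaw":0},{"grip":-1,"slide":[0,0,-4],"yaw":0},{"grip":-0.06,"slide":[2.5,2.5,0],"yaw":0},{"grip":-0.06,"slide":[2.5,2.5,0],"yaw":0},{"grip":-0.06,"slide":[2.5,2.5,0],"yaw":0}]'
python3 -m jog '[{"grip":-0.06,"slide":[1.5,2.5,0],"yaw":0},{"grip":-0.06,"slide":[0,0,0],"yaw":-0.145},{"grip":-0.06,"slide":[0,0,0],"yaw":-0.145},{"grip":-0.06,"slide":[0,0,0],"yaw":-0.145},{"grip":-0.06,"slide":[0,0,0],"yaw":-0.145},{"grip":-0.06,"slide":[0,0,0],"yaw":-0.145},{"grip":-0.06,"slide":[0,0,0],"yaw":-0.145},{"grip":-0.06,"slide":[0,0,0],"yaw":-0.145}]'
python3 -m jog '[{"grip":-0.06,"slide":[0,0,0],"yaw":-0.145},{"grip":-0.06,"slide":[0,0,0],"yaw":-0.145},{"grip":-0.06,"slide":[0,0,0],"yaw":-0.145},{"grip":-0.06,"slide":[0,0,0],"yaw":-0.121},{"grip":-0.06,"slide":[0,0,0],"yaw":0},{"grip":-0.06,"slide":[0,0,0],"yaw":0}]'
```

```text
clock: 7.8
position: [0.6748, -0.3222, 0.2137]
ee_rot: [1.0, 0.0, 0.001, 0.001]
ft_force: [0.9, -0.3, -0.7]
grip_width: 0.534
grasp_force: 0.0
clock: 8.6
position: [0.689, -0.3462, 0.2127]
ee_rot: [0.872, 0.489, 0.001, 0.001]
ft_force: [-0.0, -0.8, -0.4]
grip_width: 0.531
grasp_force: 0.0
clock: 9.2
position: [0.6887, -0.3463, 0.2124]
ee_rot: [0.708, 0.706, 0.0, 0.0]
ft_force: [-0.2, -0.3, 0.2]
grip_width: 0.534
grasp_force: 0.0
```

Run:
```python
from h import *
from scipy.spatial.transform import Rotation as R
o=manip.get_obs();print(o['position'],R.from_quat(o['ee_rot']).as_matrix().round(3).tolist(),o['joint_pos'].round(2) if hasattr(o['joint_pos'],'round') else o['joint_pos'])
im=manip.camera('wrist');K=cam('wrist')
D=manip.masks_of('green_rack','wrist');d=D[0];print(d['conf'],d['region'].sum())
cs=cv2.approxPolyDP(cv2.convexHull(np.argwhere(d['region'])[:,::-1].astype(np.int32)),8,True)[:,0];print(cs.tolist());print(unproj(K,cs,.045).round(4))
cv2.imwrite('pics/w4.png',im)
```

```text
[ 0.68869973 -0.34625187  0.21235454] [[0.003, 1.0, 0.001], [1.0, -0.003, 0.0], [0.0, 0.001, -1.0]] [ 0.72  0.78 -0.58  1.07  0.4   1.39  0.21]
0.89 17324
[[324, 0], [315, 136], [199, 138], [191, 0]]
[[ 0.7375 -0.2124  0.045 ]
 [ 0.7366 -0.3017  0.045 ]
 [ 0.6502 -0.3029  0.045 ]
 [ 0.6498 -0.2121  0.045 ]]
```

View pics/w4.png

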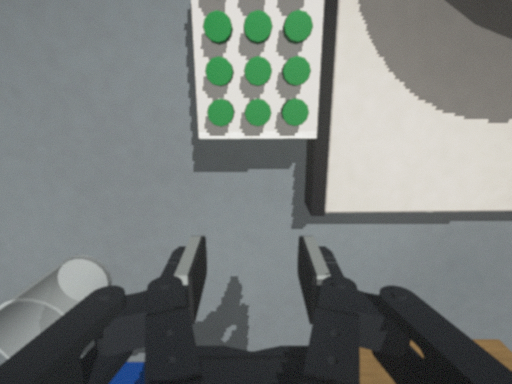

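The rack is flush with the rail, spanning x 0.650 to 0.737 with its end at y = -0.302, and the fingers are lined up behind it. I'll lower the tool and push toward +y.

```bash
python3 -m jog '[{"grip":-0.06,"slide":[0,0,4],"yaw":0},{"grip":-0.06,"slide":[0,0,4],"yaw":0},{"grip":-0.06,"slide":[0,0,4.1],"yaw":0},{"grip":-0.06,"slide":[1,0,0],"yaw":0},{"grip":-0.06,"slide":[1,0,0],"yaw":0},{"grip":-0.06,"slide":[0.8,0,0],"yaw":0},{"grip":-0.06,"slide":[0.8,0,0],"yaw":0},{"grip":-0.06,"slide":[0.8,0,0],"yaw":0}]'
python3 -m jog '[{"grip":-0.06,"slide":[1,0,0],"yaw":0},{"grip":-0.06,"slide":[1,0,0],"yaw":0},{"grip":-0.06,"slide":[1,0,0],"yaw":0},{"grip":-0.06,"slide":[1,0,0],"yaw":0},{"grip":-0.06,"slide":[1,0,0],"yaw":0},{"grip":-0.06,"slide":[1,0,0],"yaw":0},{"grip":-0.06,"slide":[1,0,0],"yaw":0},{"grip":-0.06,"slide":[1,0,0],"yaw":0}]'
python3 - <<'E'
from h import *
im=manip.camera('wrist');K=cam('wrist');d=manip.masks_of('green_rack','wrist')[0]
cs=cv2.approxPolyDP(cv2.convexHull(np.argwhere(d['region'])[:,::-1].astype(np.int32)),8,True)[:,0];print(cs.tolist());print(unproj(K,cs,.045).round(4))
cv2.imwrite('pics/w5.png',im)
E
```

```text
clock: 10.1
position: [0.6894, -0.3042, 0.0945]
ee_rot: [0.707, 0.707, -0.0, 0.003]
ft_force: [0.9, -6.8, 4.5]
grip_width: 0.53
grasp_force: 3.7
clock: 10.9
position: [0.689, -0.2256, 0.0945]
ee_rot: [0.708, 0.706, -0.001, 0.004]
ft_force: [-2.2, -10.3, 6.7]
grip_width: 0.533
grasp_force: 5.1
[[391, 0], [361, 252], [155, 253], [127, 0]]
[[ 0.7362 -0.1176  0.045 ]
 [ 0.736  -0.2107  0.045 ]
 [ 0.6496 -0.2109  0.045 ]
 [ 0.6492 -0.1175  0.045 ]]
```

View pics/w5.png

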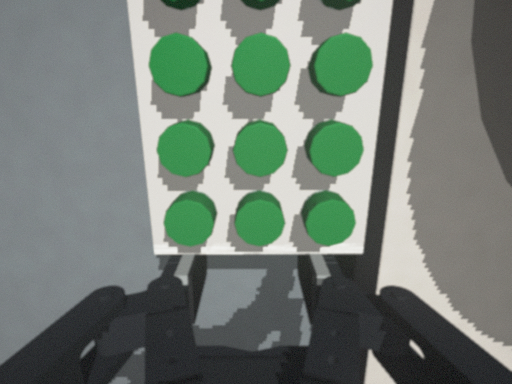

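The rack is still flush with the rail and the fingers are square on its end frame at row 253. I'll keep pushing, with about 25 cm left.

```bash
python3 -m jog '[{"grip":-0.06,"slide":[1,0,0],"yaw":0},{"grip":-0.06,"slide":[1,0,0],"yaw":0},{"grip":-0.06,"slide":[1,0,0],"yaw":0},{"grip":-0.06,"slide":[1,0,0],"yaw":0},{"grip":-0.06,"slide":[1,0,0],"yaw":0},{"grip":-0.06,"slide":[1,0,0],"yaw":0},{"grip":-0.06,"slide":[1,0,0],"yaw":0},{"grip":-0.06,"slide":[1,0,0],"yaw":0}]'
python3 -m jog '[{"grip":-0.06,"slide":[1,0,0],"yaw":0},{"grip":-0.06,"slide":[1,0,0],"yaw":0},{"grip":-0.06,"slide":[1,0,0],"yaw":0},{"grip":-0.06,"slide":[1,0,0],"yaw":0},{"grip":-0.06,"slide":[1,0,0],"yaw":0},{"grip":-0.06,"slide":[1,0,0],"yaw":0},{"grip":-0.06,"slide":[1,0,0],"yaw":0},{"grip":-0.06,"slide":[0.5,0,0],"yaw":0}]'
python3 - <<'E'
from h import *
im=manip.camera('wrist');K=cam('wrist');d=manip.masks_of('green_rack','wrist')[0]
cs=cv2.approxPolyDP(cv2.convexHull(np.argwhere(d['region'])[:,::-1].astype(np.int32)),8,True)[:,0];print(cs.tolist());print(unproj(K,cs,.045).round(4))
E
```

```text
clock: 11.8
position: [0.6887, -0.1468, 0.0942]
ee_rot: [0.708, 0.706, -0.002, 0.004]
ft_force: [-5.0, -13.7, 9.3]
grip_width: 0.53
grasp_force: 7.0
clock: 12.6
position: [0.6888, -0.0711, 0.0941]
ee_rot: [0.708, 0.706, -0.002, 0.003]
ft_force: [-4.1, -15.1, 12.3]
grip_width: 0.528
grasp_force: 7.8Traceback (most recent call last):
  File "<stdin>", line 2, in <module>
IndexError: list index out of range
```

```bash
python3 -m jog '[{"grip":-0.06,"slide":[1,-0.05,0],"yaw":0},{"grip":-0.06,"slide":[1,-0.05,0],"yaw":0},{"grip":-0.06,"slide":[1,-0.05,0],"yaw":0},{"grip":-0.06,"slide":[1,0,0],"yaw":0},{"grip":-0.06,"slide":[1,0,0],"yaw":0},{"grip":-0.06,"slide":[1,0,0],"yaw":0},{"grip":-0.06,"slide":[0.8,0,0],"yaw":0},{"grip":-0.06,"slide":[0.6,0,0],"yaw":0}]'
python3 - <<'E'
from h import *
im=manip.camera('wrist');K=cam('wrist')
cv2.imwrite('pics/w6.png',im)
for d in manip.masks_of('green_rack','wrist')[:1]:
  cs=cv2.approxPolyDP(cv2.convexHull(np.argwhere(d['region'])[:,::-1].astype(np.int32)),8,True)[:,0];print(cs.tolist());print(unproj(K,cs,.045).round(4))
E
```

```text
clock: 13.5
position: [0.6877, 0.0038, 0.0939]
ee_rot: [0.708, 0.706, -0.001, 0.003]
ft_force: [-2.4, -12.3, 9.4]
grip_width: 0.533
grasp_force: 6.4
[[392, 0], [362, 252], [154, 254], [125, 0]]
[[0.7347 0.1104 0.045 ]
 [0.7345 0.0177 0.045 ]
 [0.6477 0.017  0.045 ]
 [0.6471 0.1104 0.045 ]]
```

View pics/w6.png

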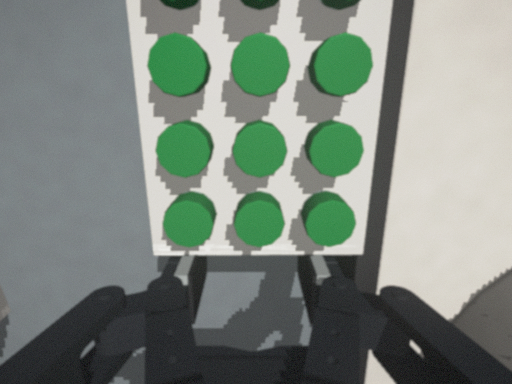

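The rack is still flush with the rail, about 2 cm short of the stop.

```bash
python3 -m jog '[{"grip":-0.06,"slide":[0.5,0,0],"yaw":0},{"grip":-0.06,"slide":[0.4,0,0],"yaw":0},{"grip":-0.06,"slide":[0.3,0,0],"yaw":0},{"grip":-0.06,"slide":[0.2,0,0],"yaw":0},{"grip":-0.06,"slide":[0.2,0,0],"yaw":0},{"grip":-0.06,"slide":[0.1,0,0],"yaw":0},{"grip":-0.06,"slide":[0,0,0],"yaw":0}]'
```

```text
clock: 14.3
position: [0.6876, 0.0203, 0.0937]
ee_rot: [0.708, 0.706, -0.001, 0.003]
ft_force: [-2.4, -11.2, 8.8]
grip_width: 0.525
grasp_force: 5.7
```

```bash
python3 -m jog '[{"grip":-0.06,"slide":[0.2,0,0],"yaw":0},{"grip":-0.06,"slide":[0.2,0,0],"yaw":0},{"grip":-0.06,"slide":[0.1,0,0],"yaw":0},{"grip":-0.06,"slide":[0.1,0,0],"yaw":0},{"grip":-0.06,"slide":[0,0,0],"yaw":0}]'
```

```text
clock: 14.8
position: [0.6876, 0.0261, 0.0937]
ee_rot: [0.708, 0.706, -0.001, 0.003]
ft_force: [-2.3, -12.2, 9.0]
grip_width: 0.534
grasp_force: 6.0
```

```bash
python3 -m jog '[{"grip":-0.06,"slide":[0.1,0,0],"yaw":0},{"grip":-0.06,"slide":[0.1,0,0],"yaw":0},{"grip":-0.06,"slide":[0.1,0,0],"yaw":0},{"grip":-0.06,"slide":[0,0,0],"yaw":0}]'
```

```text
clock: 15.2
position: [0.6876, 0.0289, 0.0937]
ee_rot: [0.708, 0.706, -0.001, 0.003]
ft_force: [-3.5, -12.5, 9.5]
grip_width: 0.528
grasp_force: 6.3
```

```bash
python3 -m jog '[{"grip":-0.06,"slide":[0.1,0,0],"yaw":0},{"grip":-0.06,"slide":[0.1,0,0],"yaw":0},{"grip":-0.06,"slide":[0.1,0,0],"yaw":0},{"grip":-0.06,"slide":[0,0,0],"yaw":0}]'
python3 - <<'E'
from h import *
s=manip.camera('scene');w=manip.camera('side')
a=cv2.resize(s[160:280,270:390],(400,400),interpolation=cv2.INTER_CUBIC);b=cv2.resize(w[170:270,130:230],(400,400),interpolation=cv2.INTER_CUBIC)
cv2.imwrite('pics/s7.png',np.hstack([a,b]))
E
```

```text
clock: 15.6
position: [0.6875, 0.0318, 0.0937]
ee_rot: [0.708, 0.706, -0.001, 0.003]
ft_force: [-3.0, -12.4, 9.7]
grip_width: 0.53
grasp_force: 6.3
```

View pics/s7.png

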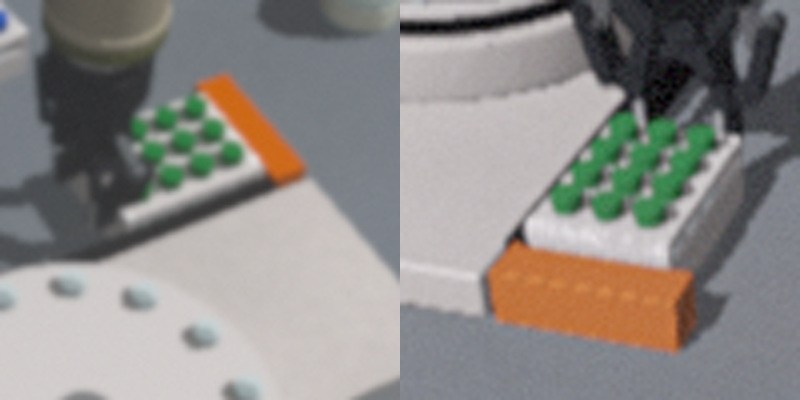

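The rack is against or within a few mm of the orange stop and flush with the rail. I'll keep stepping until the force rises.

```bash
python3 -m jog '[{"grip":-0.06,"slide":[0.1,0,0],"yaw":0},{"grip":-0.06,"slide":[0.1,0,0],"yaw":0},{"grip":-0.06,"slide":[0.05,0,0],"yaw":0},{"grip":-0.06,"slide":[0,0,0],"yaw":0}]'
```

```text
clock: 16.1
position: [0.6876, 0.0342, 0.0937]
ee_rot: [0.708, 0.706, -0.001, 0.003]
ft_force: [-3.9, -13.2, 10.0]
grip_width: 0.531
grasp_force: 6.5
```

```bash
python3 -m jog '[{"grip":-0.06,"slide":[0.1,0,0],"yaw":0},{"grip":-0.06,"slide":[0.1,0,0],"yaw":0},{"grip":-0.06,"slide":[0.05,0,0],"yaw":0},{"grip":-0.06,"slide":[0,0,0],"yaw":0}]'
```

```text
clock: 16.5
position: [0.6876, 0.0367, 0.0937]
ee_rot: [0.708, 0.706, -0.001, 0.003]
ft_force: [-3.0, -13.1, 9.0]
grip_width: 0.528
grasp_force: 6.5
```

Run:
```python
from h import *
im=manip.camera('wrist');K=cam('wrist');print(manip.get_obs()['position'])
for d in manip.masks_of('green_rack','wrist')[:1]:
  cs=cv2.approxPolyDP(cv2.convexHull(np.argwhere(d['region'])[:,::-1].astype(np.int32)),8,True)[:,0];print(cs.tolist());print(unproj(K,cs,.045).round(4))
s=manip.camera('scene')
o=cv2.inRange(cv2.cvtColor(s,cv2.COLOR_BGR2HSV),(5,150,120),(18,255,255));o[:,:300]=0;o[:150]=0;o[225:]=0;o[:,380:]=0
n=np.argwhere(o)[:,::-1];print(len(n),cv2.boxPoints(cv2.minAreaRect(n.astype(np.int32))))
s0=cv2.imread('pics/scene0.png');o=cv2.inRange(cv2.cvtColor(s0,cv2.COLOR_BGR2HSV),(5,150,120),(18,255,255));o[:,:300]=0;o[:150]=0;o[225:]=0;o[:,380:]=0
n=np.argwhere(o)[:,::-1];print(len(n),cv2.boxPoints(cv2.minAreaRect(n.astype(np.int32))))
a=cv2.resize(s[160:235,290:390],(800,600),interpolation=cv2.INTER_CUBIC)
cv2.imwrite('pics/s8.png',a)
```

```text
[0.68754586 0.03674501 0.09368854]
[[391, 0], [362, 253], [154, 254], [126, 0]]
[[0.7343 0.1416 0.045 ]
 [0.7344 0.0487 0.045 ]
 [0.6476 0.0486 0.045 ]
 [0.6476 0.1419 0.045 ]]
259 [[329.5112  185.39478]
 [336.564   179.69827]
 [361.30527 210.33032]
 [354.25247 216.02682]]
366 [[328.27063 186.48236]
 [335.68237 180.12943]
 [361.3059  210.02356]
 [353.89417 216.3765 ]]
```

View pics/s8.png

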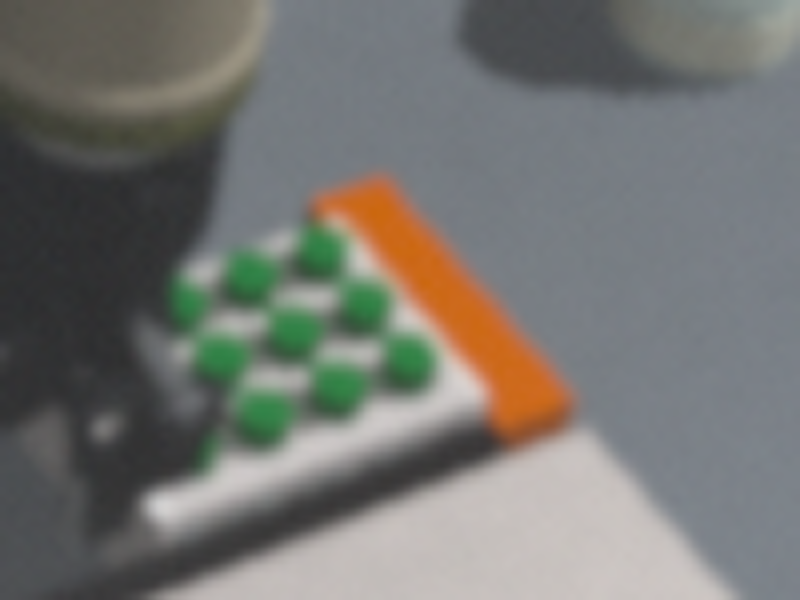

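```bash
python3 -m jog '[{"grip":-0.06,"slide":[0.1,0,0],"yaw":0},{"grip":-0.06,"slide":[0.1,0,0],"yaw":0},{"grip":-0.06,"slide":[0,0,0],"yaw":0}]'
python3 - <<'E'
from h import *
K=cam('scene')
print(unproj(K,np.array([(490,392),(345,215)])/8+[290,160]-.4,.045).round(4),unproj(K,np.array([(575,398),(390,180)])/8+[290,160]-.4,.035).round(4))
E
```

```text
clock: 16.95
position: [0.6876, 0.0379, 0.0937]
ee_rot: [0.708, 0.706, -0.002, 0.003]
ft_force: [-3.7, -15.3, 10.2]
grip_width: 0.533
grasp_force: 7.6
[[0.7355 0.1659 0.045 ]
 [0.65   0.1666 0.045 ]] [[0.7428 0.1955 0.035 ]
 [0.6352 0.1957 0.035 ]]
```

```bash
python3 -m jog '[{"grip":-0.06,"slide":[0.1,0,0],"yaw":0},{"grip":-0.06,"slide":[0.1,0,0],"yaw":0},{"grip":-0.06,"slide":[0,0,0],"yaw":0}]'
```

```text
clock: 17.25
position: [0.6876, 0.0382, 0.0937]
ee_rot: [0.709, 0.706, -0.003, 0.004]
ft_force: [-5.5, -20.5, 11.8]
grip_width: 0.53
grasp_force: 9.9
```

The tool has stopped moving and the force is rising, so the rack is seated on the stop. I'll press slightly more, then move round to its -x side for a gentle squaring press against the rail.

```bash
python3 -m jog '[{"grip":-0.06,"slide":[0.1,0,0],"yaw":0},{"grip":-0.06,"slide":[0.1,0,0],"yaw":0},{"grip":-0.06,"slide":[-1.5,0,0],"yaw":0},{"grip":-0.06,"slide":[-3,0,0],"yaw":0},{"grip":-0.06,"slide":[0,0,-4],"yaw":0},{"grip":-0.06,"slide":[0,0,-4],"yaw":0},{"grip":-0.06,"slide":[0,0,-4],"yaw":0},{"grip":-0.4,"slide":[0,0,0],"yaw":0}]'
python3 -m jog '[{"grip":-0.4,"slide":[2.7,-2.2,0],"yaw":0},{"grip":-0.4,"slide":[2.7,-2.2,0],"yaw":0},{"grip":-0.4,"slide":[2.7,-2.2,0],"yaw":0},{"grip":-0.4,"slide":[2.9,-2.2,0],"yaw":0},{"grip":-0.4,"slide":[0,0,0],"yaw":0.145},{"grip":-0.4,"slide":[0,0,0],"yaw":0.145},{"grip":-0.4,"slide":[0,0,0],"yaw":0.145},{"grip":-0.4,"slide":[0,0,0],"yaw":0.145}]'
python3 -m jog '[{"grip":-0.4,"slide":[0,0,0],"yaw":0.145},{"grip":-0.4,"slide":[0,0,0],"yaw":0.145},{"grip":-0.4,"slide":[0,0,0],"yaw":0.145},{"grip":-0.4,"slide":[0,0,0],"yaw":0.145},{"grip":-0.4,"slide":[0,0,0],"yaw":0.145},{"grip":-0.4,"slide":[0,0,0],"yaw":0.145},{"grip":-0.4,"slide":[0,0,0],"yaw":0.122},{"grip":-0.4,"slide":[0,0,0],"yaw":0}]'
python3 - <<'E'
from h import *
im=manip.camera('wrist');K=cam('wrist');print(manip.get_obs()['position'])
for d in manip.masks_of('green_rack','wrist')[:1]:
  cs=cv2.approxPolyDP(cv2.convexHull(np.argwhere(d['region'])[:,::-1].astype(np.int32)),8,True)[:,0];print(cs.tolist());print(unproj(K,cs,.045).round(4))
cv2.imwrite('pics/w9.png',im)
E
```

```text
clock: 18.05
position: [0.6889, 0.0033, 0.2192]
ee_rot: [0.707, 0.708, 0.004, 0.004]
ft_force: [0.3, 0.1, 0.5]
grip_width: 0.679
grasp_force: 0.0
clock: 18.85
position: [0.5983, 0.1125, 0.2118]
ee_rot: [0.881, 0.473, 0.001, 0.0]
ft_force: [-0.7, -0.7, 0.1]
grip_width: 0.702
grasp_force: 0.0
clock: 19.65
position: [0.5983, 0.1125, 0.2118]
ee_rot: [1.0, -0.001, 0.001, -0.0]
ft_force: [-0.1, 0.2, 0.6]
grip_width: 0.7
grasp_force: 0.0
[0.59833367 0.11239296 0.21162708]
[[348, 0], [337, 129], [177, 130], [168, 0]]
[[0.7328 0.05   0.045 ]
 [0.6489 0.0502 0.045 ]
 [0.6479 0.1683 0.045 ]
 [0.7325 0.1684 0.045 ]]
```

View pics/w9.png

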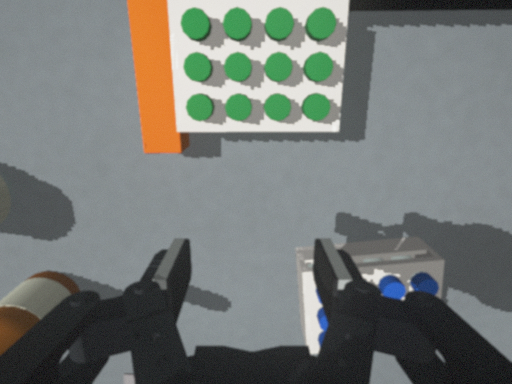

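The rack sits square in the corner, flush with the orange stop. The tool is clear to come down on its -x side, since the blue rack's near edge at about x = 0.545 is 40 mm away.

```bash
python3 -m jog '[{"grip":-0.4,"slide":[0.3,0.4,4],"yaw":0},{"grip":-0.4,"slide":[0,0,4],"yaw":0},{"grip":-0.4,"slide":[0,0,4],"yaw":0},{"grip":-0.4,"slide":[1,0,0],"yaw":0},{"grip":-0.4,"slide":[0.8,0,0],"yaw":0},{"grip":-0.4,"slide":[0.6,0,0],"yaw":0},{"grip":-0.4,"slide":[0.3,0,0],"yaw":0},{"grip":-0.4,"slide":[0.2,0,0],"yaw":0}]'
```

```text
clock: 20.55
position: [0.6316, 0.1079, 0.0925]
ee_rot: [1.0, -0.0, 0.001, -0.0]
ft_force: [0.3, 0.1, -0.3]
grip_width: 0.702
grasp_force: 0.0
```

```bash
python3 -m jog '[{"grip":-0.4,"slide":[0.2,0,0],"yaw":0},{"grip":-0.4,"slide":[0.1,0,0],"yaw":0},{"grip":-0.4,"slide":[0.1,0,0],"yaw":0},{"grip":-0.4,"slide":[0.1,0,0],"yaw":0},{"grip":-0.4,"slide":[0,0,0],"yaw":0}]'
```

```text
clock: 21.05
position: [0.6354, 0.1077, 0.0908]
ee_rot: [1.0, -0.0, -0.0, 0.0]
ft_force: [-0.0, -0.1, -0.2]
grip_width: 0.704
grasp_force: 0.1
```

```bash
python3 -m jog '[{"grip":-0.4,"slide":[0.1,0,0],"yaw":0},{"grip":-0.4,"slide":[0.1,0,0],"yaw":0},{"grip":-0.4,"slide":[0.1,0,0],"yaw":0},{"grip":-0.4,"slide":[0,0,0],"yaw":0}]'
```

```text
clock: 21.45
position: [0.6358, 0.1078, 0.0907]
ee_rot: [1.0, 0.0, -0.003, 0.001]
ft_force: [-16.6, -2.4, 12.5]
grip_width: 0.703
grasp_force: 8.6
```

```bash
python3 -m jog '[{"grip":-0.4,"slide":[0.1,0,0],"yaw":0},{"grip":-0.4,"slide":[0.1,0,0],"yaw":0},{"grip":-0.4,"slide":[-0.6,0,0],"yaw":0},{"grip":-0.4,"slide":[-1.5,0,0],"yaw":0},{"grip":-0.4,"slide":[-2,0,0],"yaw":0},{"grip":-0.4,"slide":[0,0,-3],"yaw":0},{"grip":-0.4,"slide":[0,0,-4],"yaw":0},{"grip":-0.4,"slide":[0,0,-4],"yaw":0}]'
python3 -m jog '[{"grip":-0.4,"slide":[0,0,-4],"yaw":0},{"grip":-0.4,"slide":[0,0,-4],"yaw":0},{"grip":-0.4,"slide":[0,0,0],"yaw":0},{"grip":-0.4,"slide":[0,0,0],"yaw":0}]'
python3 - <<'E'
from h import *
im=manip.camera('wrist');K=cam('wrist')
for d in manip.masks_of('green_rack','wrist')[:1]:
  cs=cv2.approxPolyDP(cv2.convexHull(np.argwhere(d['region'])[:,::-1].astype(np.int32)),8,True)[:,0];print(cs.tolist());print(unproj(K,cs,.045).round(4))
s=manip.camera('scene');w=manip.camera('side')
a=cv2.resize(s[160:240,280:360],(400,400),interpolation=cv2.INTER_CUBIC)
b=cv2.resize(im[0:200,100:400],(400,267),interpolation=cv2.INTER_CUBIC);b=np.vstack([b,cv2.resize(s[100:260,60:400],(400,133))])
cv2.imwrite('pics/f.png',np.hstack([a,b]))
E
```

```text
clock: 22.25
position: [0.5991, 0.1076, 0.202]
ee_rot: [1.0, -0.0, -0.0, 0.0]
ft_force: [1.2, -0.5, -0.5]
grip_width: 0.7
grasp_force: 0.0
clock: 22.65
position: [0.5998, 0.1077, 0.2818]
ee_rot: [1.0, -0.0, 0.001, -0.0]
ft_force: [-0.4, -0.6, -1.1]
grip_width: 0.699
grasp_force: 0.0
[[319, 24], [312, 124], [188, 123], [183, 22]]
[[0.7314 0.0496 0.045 ]
 [0.6461 0.0509 0.045 ]
 [0.6472 0.1684 0.045 ]
 [0.7331 0.1674 0.045 ]]
```

View pics/f.png

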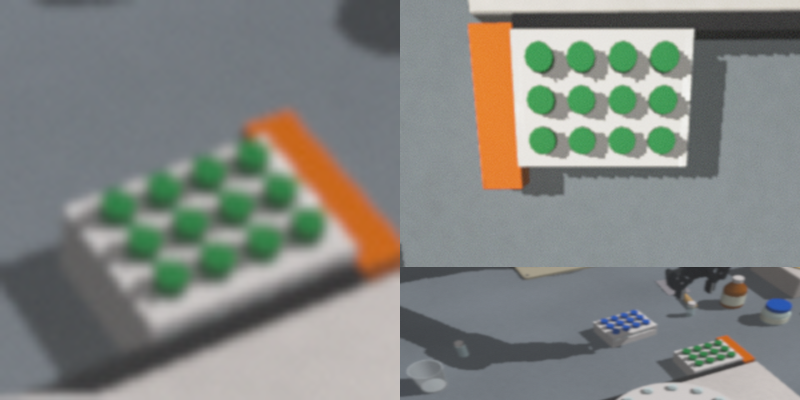

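The green rack sits flat against the rail and the stop. The tool is clear, and the other items look to be where they were.

```bash
python3 -c "
from workcell import manip
print(manip.hand_in())"
```

```text
the job is handed in; nothing more can be done
None
```

The green rack was pushed by its frame alone into the loading corner, flush on the rail and the stop by contact force and camera, and handed in at about 23 s with no verdict returned; I viewed 13 pictures, over the limit of 10, and did not re-measure the other items, which looked unmoved in the last picture.

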